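# Lever-lid massage-ball keeper

### The arm

A 7-joint arm with a two-finger parallel gripper is mounted at the origin on the work surface. World frame = base frame: x ahead of the robot, y to its left, z up, the work surface at z = 0. Lengths are in m, angles in rad, forces in N, time in s.
With the tool pointing down it reaches from about 0.35 to 0.9 m from the base axis. Payload 7.2 kg.
Tool frame: the origin (TCP) lies midway between the tips of the shut fingers; the grasp point (between the pads) lies 19 mm behind it; z points along the fingers, x is the direction in which the jaws open and shut, and the axes are right-handed (so a half turn about z gives the same grasp; the last joint's range is limited). The gripper opens to 88 mm and grips with 3 to 60 N. Pads are 20 mm wide; open, the fingers measure 115 mm over their backs; the gripper's body (75 mm by 178 mm) begins 61 mm behind the grasp point.
Start: joints at [-1.246, 0.411, -0.013, 1.596, 0.006, 1.134, -0.082], TCP at [0.239, 0.577, 0.223] pointing down, gripper open.
Joint ranges: [-2.95, 2.95], [-0.29, 1.99], [-1.47, 1.44], [0.14, 2.54], [-1.03, 4.17], [0.13, 1.85], [-2.86, 2.86]. Speed limits (rad/s): [2.39, 2.39, 3.01, 3.01, 3.14, 3.14, 3.14].

### API

Orientations are given as a unit quaternion [w, x, y, z].
In Python, from bench import ctrl, viewer, nets gives the robot as it stands. Calls block until the motion is done:
- ctrl.goto(position, orientation): joint-space move of the TCP to a pose.
- ctrl.line_to(position, attitude=None, velocity=0.15): straight line of the TCP; attitude=None keeps the orientation; velocity is the mean speed in m/s.
- ctrl.move_joints(angles): joint-space move.
- ctrl.grip(opening, effort=None): opening from 0.0 (shut) to 1.0 (fully open); effort is the grip in N (None keeps the last); returns when the fingers have stopped.
- ctrl.hold(seconds).
- ctrl.ik(position, orientation): joint angles nearest the present ones, or None.
- viewer.capture(name): name is "scene" or "top"; returns the picture (384x512x3 uint8, blue, green, red); there is no depth.
- viewer.calibration(name): a dict with "fx", "fy", "cx", "cy" (pixels), "R" (3x3) and "t" (3): a world point X has camera coordinates R X + t. Camera axes: x right, y down, z forward; pixel columns grow to the right and rows downward; lengths in m; the calibration is good to about 2 mm. A picture is of the moment at which its call begins. calibration takes no time and is no camera call.
A pose or a line that the arm cannot do raises ctrl.PlanningError and nothing moves.
- ctrl.close_job(): hands the job in, once; it reports no verdict.
Trained networks look in the newest picture that a camera, given by its name, has taken for a name from the list of things; names that differ only in an ending like _2 or _b are one class to them, and where a whole thing is asked for, a point or a joint stands for the part that bears it (a point fixed in the world has none). Each returns a list of dicts, best first, with "conf" (0 to 1); they miss things now and then, are a little off and sometimes report something else, mostly with a low value. They report only what shows in the picture. A call takes as long as a camera call. They do not tell look-alikes from the thing itself.
- nets.boxes_of(query, camera): "pixel" ([column, row] in pixels, amid what is visible of it).
- nets.trace(query, camera): "pixels" (384x512 bool, what is visible of it) and "pixel" ([column, row] in pixels, amid what is visible of it).
- nets.mark_of(query, camera): "pixel" ([column, row] in pixels: a listed point, or the origin of a listed thing).
Readings, each from a call of its own:
- ctrl.read_time(): time.
- ctrl.read_joint_positions(): joint angles.
- ctrl.read_dq(): joint speeds.
- ctrl.read_joint_torque(): joint torques, N m.
- ctrl.read_tool_pos(): TCP position.
- ctrl.read_orientation(): TCP orientation.
- ctrl.read_force(): force on the tool from outside, world axes, zero at the start.
- ctrl.read_ft_torque(): the same for the moment, N m.
- ctrl.read_opening(): opening from 0.0 (shut) to 1.0 (fully open).
Only numpy, scipy, OpenCV 4.12 (cv2) and the standard library are available. Lean on these libraries where they do the work, as an engineer would, in place of code of your own. Each camera call takes 0.05 s, during which the arm holds its last target.

### The job

Put the wooden massage ball away in its clear box: press the coral lever pad all the way down so that the linked teal lid swings fully up, and keep it down until the waiting ball has rolled off the chute into the box. Then let the lever up gradually, taking a couple of seconds or more over it, so that the lid eases shut without slamming, and come away with the lid closed. Work only by pushing on the lever: do not touch the lid or the ball, pick nothing up, and leave the tumbler, pill box and soap dish undisturbed.

Things in the scene. Friction and masses are not known exactly. Their poses are not given: they have to be found in the camera images.
- keeper: Clear acrylic box, 140 (x) x 130 (y) x 90 mm high, fixed to the counter, turned up to 23 degrees; inside, a lilac floor 35 mm up. Origin: centre of its underside. x points from the lever side (-x, towards the robot) to the lid's hinge, y to the chute, z up. The 50 mm wide chute beyond the +y wall, centred at x = -30 mm, slopes down to the box; it reaches to y = 180 mm, 145 mm high.
- lever_pad (a point): Centre of the top face of the coral lever pad, 38 (along the lever) x 42 x 9 mm, beyond the box's -x side. Untouched it is 101 mm above the counter, the lever sloping up 14 degrees; fully down, at a hard stop, it is 49 mm up, sloping down 14 degrees. It moves under 5 mm sideways. Spring and lid push it up with 4 to 8 N; undamped: let go, it snaps up and the lid slams.
- lever_pivot (a point): Lever pivot, a level axis along the box's y, 82 mm to the -x side of the box's origin and 70 mm above the counter. The pad's centre lies 105 mm out from it towards the box's -x.
- lever (a joint): Lever angle in rad: 0 untouched (up), 0.5 fully pressed. The lid's angle is always twice this: 0 shut, 1.0 rad fully lifted.
- lid: Teal lid, 145 x 124 x 5 mm, with an upright 42 mm high fence on its +y edge that holds the ball back while it is shut. Origin: middle of its hinge edge, underside; axes as the box's when shut. The hinge runs along the box's +x top edge; fully lifted, the free edge is about 215 mm up and has moved 65 mm away from the lever. The ball passes below it from about 0.5 rad.
- ball_center (a point): Centre of the wooden massage ball, diameter 36 mm, about 25 g. It waits on the chute against the lid's fence, its centre 30 mm to the -x side and 80 mm to the +y side of the box's origin and 113 mm up. In the box its centre is 53 mm up. It rolls in by itself, within about a second, when the lid is up.
- tumbler: Glass tumbler, diameter 68 mm, 95 mm high, standing loose near the box. Origin: centre of its underside.
- pill_box: Lilac pill box, 85 (x) x 50 (y) x 28 mm high, lying loose near the box. Origin: centre of its underside.
- soap_dish: White ceramic soap dish with a bar of soap, 120 (x) x 85 (y) mm, 29 mm high over the soap, standing loose near the box. Origin: centre of its underside.
- ball: The same massage ball as a body; its origin turns as it rolls, so use the centre.
Things that resemble listed ones, but are neither listed nor needed, are in the scene too. Of the things like the tumbler, leave any that is green; of the rest the smaller one is meant.

How it is judged:
By the outcome, as a careful person would: the job done as asked, in the order asked, and still so for the second after the job is handed in, with the robot touching nothing.
It also fails if it takes over 40 s, if anything falls off the work surface, if the arm or the gripper's body presses on something with over 40 N, if the wrist force passes 120 N, or if a joint passes its speed limit or range.

## Working session

There is one attempt and no reset: what is moved stays moved. The work goes in short steps, each a Python script; the robot and the scene stay as the last script left them, time stands still between calls to the robot, and variables do not carry over. Pictures are saved under pics/ and viewed, and the job is handed in when it is done.

```bash
mkdir -p pics; ls; python3 - <<'E'
from bench import ctrl, viewer, nets
import cv2
for c in("scene","top"):
    im=viewer.capture(c); cv2.imwrite(f"pics/{c}0.png",im)
    for q in("lever_pad","keeper","lever_pivot","ball_center","lid","tumbler","pill_box","soap_dish"):
        print(c,q,[( [round(float(v)) for v in d["pixel"]],round(d["conf"],2)) for d in nets.mark_of(q,c)])
    k=viewer.calibration(c); print(k)
print(ctrl.read_time())
E
```

```text
pics
scene lever_pad []
scene keeper [([228, 218], 0.88)]
scene lever_pivot [([240, 180], 0.85)]
scene ball_center [([260, 186], 0.52)]
scene lid [([206, 213], 0.96)]
scene tumbler [([144, 239], 0.94), ([168, 209], 0.79), ([123, 198], 0.59)]
scene pill_box [([316, 190], 0.67)]
scene soap_dish [([203, 167], 0.71)]
{'fx': 355.0969858432252, 'fy': 355.0969858432252, 'cx': 257.2540960555971, 'cy': 183.51882155983736, 'R': array([[-0.16444449,  0.98638505,  0.00159383],
       [ 0.6044046 ,  0.10203958, -0.79011582],
       [-0.77952107, -0.12896687, -0.61295551]]), 't': array([ 0.08650181, -0.3178316 ,  1.40818629])}
top lever_pad [([256, 251], 0.64)]
top keeper [([272, 170], 0.67)]
top lever_pivot [([267, 204], 0.58)]
top ball_center [([230, 172], 0.75)]
top lid [([283, 141], 0.9)]
top tumbler [([334, 186], 0.86), ([385, 189], 0.84), ([342, 136], 0.67)]
top pill_box [([183, 234], 0.63)]
top soap_dish [([323, 269], 0.7)]
{'fx': 493.85168240348634, 'fy': 493.85168240348634, 'cx': 253.33470243561933, 'cy': 194.86846444562977, 'R': array([[ 0.02082846, -0.99950524,  0.02356792],
       [-0.99669901, -0.02260858, -0.07797399],
       [ 0.07846825, -0.02186604, -0.99667678]]), 't': array([-0.02664846,  0.62831178,  1.1517504 ])}
0.9
```

View pics/scene0.png

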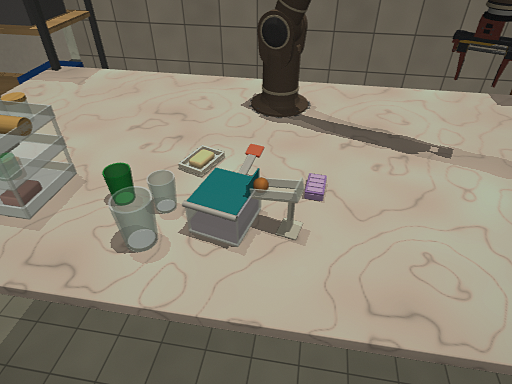

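View pics/top0.png

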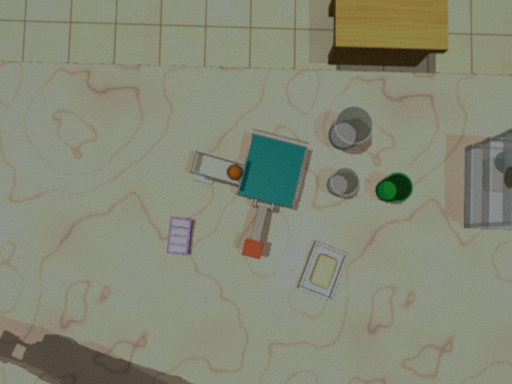

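```bash
cat > h.py <<'E'
import numpy as np
from bench import ctrl, viewer, nets
def ray(c,px,z):
    k=viewer.calibration(c);R=np.array(k["R"]);t=np.array(k["t"])
    d=R.T@np.array([(px[0]-k["cx"])/k["fx"],(px[1]-k["cy"])/k["fy"],1]);o=-R.T@t
    return o+d*(z-o[2])/d[2]
def proj(c,X):
    k=viewer.calibration(c);p=np.array(k["R"])@X+k["t"]
    return [k["fx"]*p[0]/p[2]+k["cx"],k["fy"]*p[1]/p[2]+k["cy"]]
E
python3 - <<'E'
from h import *
for c,n,p,z in [("top","pad",(256,251),.101),("top","keeper",(272,170),0),("top","pivot",(267,204),.07),("top","ball",(230,172),.113),("top","lid",(283,141),.09),
 ("scene","keeper",(228,218),0),("scene","pivot",(240,180),.07),("scene","ball",(260,186),.113),("scene","lid",(206,213),.09),("top","tum",(334,186),0),("top","tum",(385,189),0),("top","tum",(342,136),0),("top","pill",(183,234),0),("top","soap",(323,269),0)]:
    print(c,n,ray(c,p,z).round(4))
E
```

```text
top pad [ 0.4986 -0.0198  0.101 ]
top keeper [ 0.6927 -0.0579  0.    ]
top pivot [ 0.6049 -0.0437  0.07  ]
top ball [0.6713 0.0416 0.113 ]
top lid [ 0.7479 -0.0764  0.09  ]
scene keeper [ 0.6766 -0.049   0.    ]
scene pivot [ 0.6078 -0.0306  0.07  ]
scene ball [0.6776 0.0314 0.113 ]
scene lid [ 0.7615 -0.0734  0.09  ]
top tum [ 0.6569 -0.2104  0.    ]
top tum [ 0.6524 -0.3359  0.    ]
top tum [ 0.7813 -0.2292  0.    ]
top pill [0.5323 0.154  0.    ]
top soap [ 0.4551 -0.1853  0.    ]
```

The scene view shows the box at about (225,210), the coral pad at (255,151), the ball at (260,184) on the chute, the soap dish at (203,160) and the pill box at (316,186). The top view shows the pad at (253,249), with free space around the lever. Next I'll refine the box pose and the pad position.

```bash
python3 - <<'E'
from h import *
import cv2
from scipy.optimize import least_squares
def red(c):
    im=cv2.imread(f"pics/{c}0.png");h=cv2.cvtColor(im,cv2.COLOR_BGR2HSV)
    m=((h[...,0]<8)|(h[...,0]>175))&(h[...,1]>140)&(h[...,2]>120)
    n,l,s,ce=cv2.connectedComponentsWithStats(m.astype('uint8'))
    return [(s[i].tolist(),ce[i].round(1)) for i in range(1,n) if s[i][4]>25]
for c in("scene","top"):
    for s,p in red(c): print(c,s,p,ray(c,p,.099).round(4))
obs=[("top",(272,170),(0,0,0)),("top",(267,204),(-.082,0,.07)),("top",(230,172),(-.03,.08,.113)),("top",(283,141),(.07,0,.09)),
("scene",(228,218),(0,0,0)),("scene",(240,180),(-.082,0,.07)),("scene",(260,186),(-.03,.08,.113)),("scene",(206,213),(.07,0,.09)),
("top",(253.5,249),(-.187,0,.099)),("scene",(255,151),(-.187,0,.099))]
def W(p,X):
    c,s=np.cos(p[2]),np.sin(p[2]);return np.array([p[0]+c*X[0]-s*X[1],p[1]+s*X[0]+c*X[1],X[2]])
f=lambda p:np.concatenate([np.subtract(proj(c,W(p,X)),px) for c,px,X in obs])
r=least_squares(f,[.69,-.05,-.2],loss="soft_l1")
print(r.x.round(4),np.degrees(r.x[2]),f(r.x).reshape(-1,2).round(1).tolist()); print("pad",W(r.x,(-.187,0,.101)))
print(ctrl.read_orientation(), ctrl.read_force())
E
```

```text
scene [246, 144, 18, 12, 97] [253.8 149. ] [ 0.5037 -0.0133  0.099 ]
[ 0.6845 -0.0563 -0.2434] -13.944364160414908 [[-0.7, 3.3], [-3.1, -0.0], [5.9, -1.4], [-1.4, -2.0], [-3.6, 1.8], [-2.1, -0.9], [-1.0, -0.9], [1.2, -2.8], [-1.3, -0.1], [-0.4, -2.1]]
pad [ 0.50298432 -0.01127492  0.101     ]
[-1.17483383e-05  8.31489612e-01  5.55540299e-01  2.22241463e-05] [-0.2117052  -0.41255635  0.5094377 ]
```

```bash
cat >> h.py <<'E'
A=np.radians(76.0); Q=[0,np.cos(A/2),np.sin(A/2),0]
PX,PY=0.502,-0.0125
E
python3 - <<'E'
from h import *
import cv2
ctrl.grip(0.0)
ctrl.goto([PX,PY,.20],Q)
print(ctrl.read_time(),ctrl.read_tool_pos())
ctrl.line_to([PX,PY,.125],velocity=.1)
print(ctrl.read_time(),ctrl.read_tool_pos(),ctrl.read_force())
a=[cv2.resize(viewer.capture(c)[100:290,150:350],(400,380),interpolation=3) for c in("scene","top")]
cv2.imwrite("pics/a1.png",np.hstack(a))
E
```

```text
4.5417 [ 0.5021774  -0.0115524   0.19995143]
5.4417 [ 0.50242173 -0.01253151  0.12543675] [-0.05539807 -0.2739945   0.18980688]
```

View pics/a1.png

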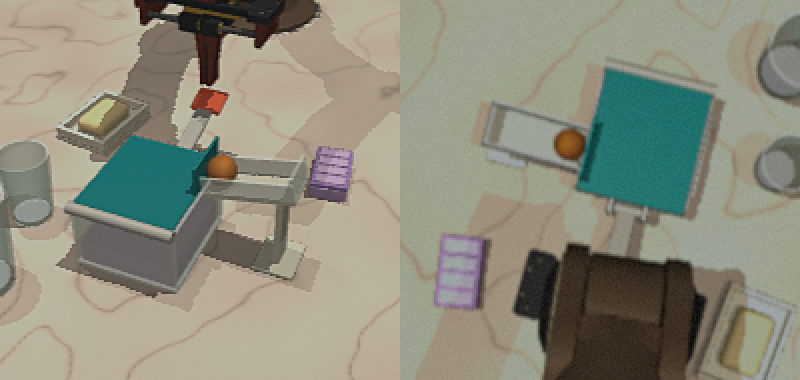

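```bash
python3 - <<'E'
from h import *
import cv2
p=np.array(ctrl.read_tool_pos())
f=lambda X:((np.array(proj("scene",np.array(X)))-[150,100])*2).round(1)
print("tcp",f(p),"pad pred",f([PX,PY,.101]))
c,s=np.cos(np.radians(-14)),np.sin(np.radians(-14))
for dx in(-.019,.019):
  for dy in(-.021,.021):
    u=dx*np.cos(np.radians(14)); z=.101-dx*np.sin(np.radians(14))
    print(dx,dy,f([PX+c*u-s*dy,PY+s*u+c*dy,z]))
im=viewer.capture("scene")[130:170,230:280]
cv2.imwrite("pics/a2.png",cv2.resize(im,(750,600),interpolation=0))
E
```

```text
tcp [208.3  80.5] pad pred [208.4  96.1]
-0.019 -0.021 [199.8  83.4]
-0.019 0.021 [228.1  89.9]
0.019 -0.021 [188.5 102.4]
0.019 0.021 [217.3 109.3]
```

View pics/a2.png

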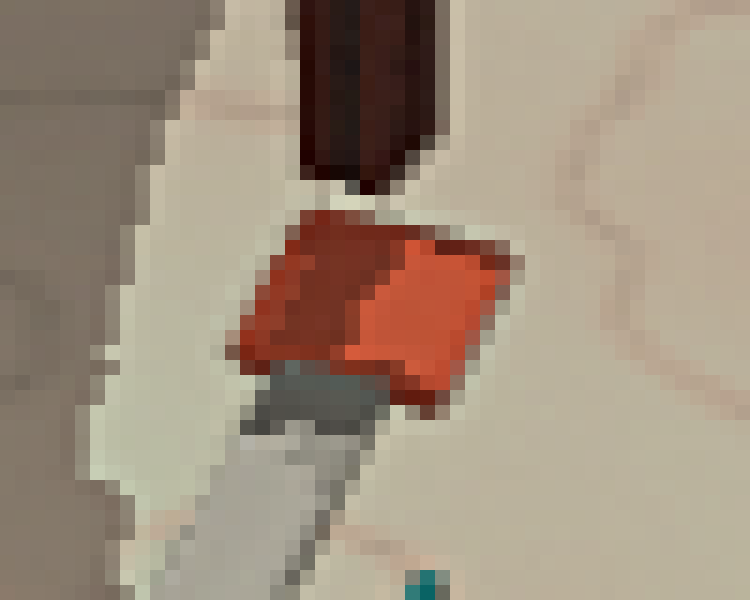

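```bash
python3 - <<'E'
from h import *
import cv2
im=cv2.imread("pics/top0.png")[225:275,225:290]
cv2.imwrite("pics/a3.png",cv2.resize(im,None,fx=12,fy=12,interpolation=0))
t=np.array([[202,88.3],[228,93.3],[192.7,106.7],[218.7,111.3]])/2+[150,100]
for p,z in zip(t,(.1056,.1056,.0964,.0964)): print(ray("scene",p,z).round(4))
E
```

```text
[ 0.4911 -0.0232  0.1056]
[0.4978 0.0135 0.1056]
[ 0.5242 -0.0299  0.0964]
[0.5294 0.006  0.0964]
```

View pics/a3.png

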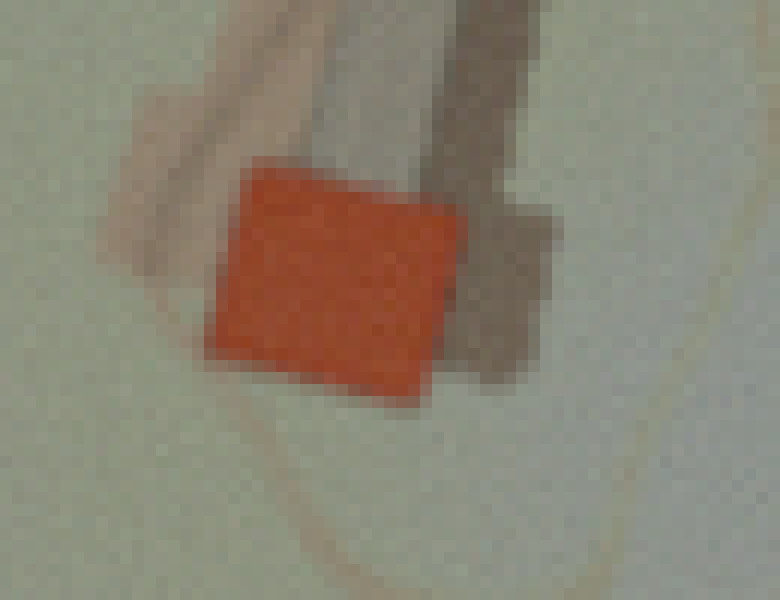

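The shut fingertips are at (254,142), just above the pad's far part. Corner fits put the pad centre at (0.511,-0.008) from the scene view and (0.505,-0.013) from the top view. I'll use (0.507,-0.011) and press down while watching the force.

```bash
sed -i 's/^PX,PY.*/PX,PY=0.507,-0.011/' h.py; python3 - <<'E'
from h import *
import cv2
def st(): print(round(ctrl.read_time(),2),np.round(ctrl.read_tool_pos(),4),np.round(ctrl.read_force(),2))
ctrl.line_to([PX,PY,.115],velocity=.03); st()
for z in (.100,.085,.070,.060,.055):
    ctrl.line_to([PX,PY,z],velocity=.03); st()
z=.055
while z>.045:
    z-=.0015; ctrl.line_to([PX,PY,z],velocity=.02); st()
    if ctrl.read_force()[2]>14: break
print("final cmd",z); 
a=[cv2.resize(viewer.capture(c)[100:290,150:350],(400,380),interpolation=3) for c in("scene","top")]
cv2.imwrite("pics/b1.png",np.hstack(a))
E
```

```text
6.12 [ 0.5069 -0.0111  0.1148] [ 0.21  0.43 -0.52]
6.77 [ 0.5069 -0.011   0.1   ] [-2.06  0.83  4.33]
7.42 [ 0.5075 -0.0112  0.085 ] [-0.36  0.36 -0.59]
8.07 [ 0.5068 -0.011   0.0699] [-3.49 -0.13  5.38]
8.55 [ 0.5073 -0.0111  0.0602] [-2.03  0.75  5.23]
8.87 [ 0.5079 -0.0112  0.0554] [0.23 0.25 6.06]
9.12 [ 0.5081 -0.0112  0.0541] [ 0.93 -1.61  5.02]
9.37 [ 0.5082 -0.0113  0.0526] [ 1.59 -1.37  5.68]
9.62 [ 0.5084 -0.0113  0.0518] [-0.71 -1.51 13.75]
9.87 [ 0.5087 -0.0114  0.0511] [-4.32 -1.02 25.27]
final cmd 0.048999999999999995
```

View pics/b1.png

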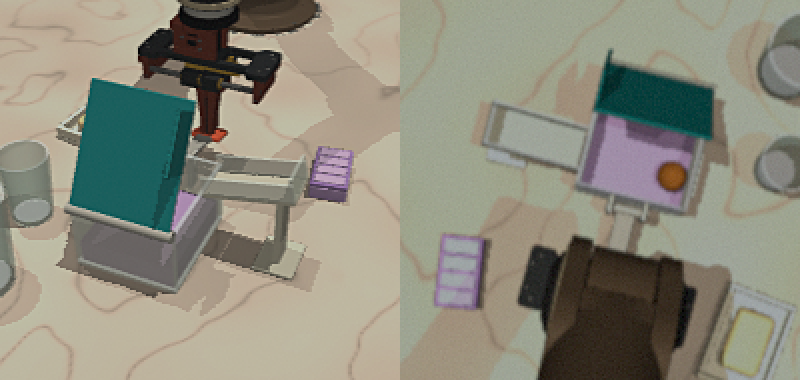

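The lever is hard on its stop (25 N), the lid is fully up and the ball is inside the box, at about (672,177) in the crop. I'll hold briefly, then ease up.

```bash
python3 - <<'E'
from h import *
import cv2
def st(): print(round(ctrl.read_time(),2),np.round(ctrl.read_tool_pos(),4),np.round(ctrl.read_force(),2))
ctrl.hold(1.0); st()
ctrl.line_to([PX,PY,.098],velocity=.011); st()
ctrl.line_to([PX,PY,.110],velocity=.005); st()
cv2.imwrite("pics/c0.png",viewer.capture("scene"))
ctrl.line_to([PX,PY,.20],velocity=.1); st()
ctrl.goto([.42,-.0,.30],Q); st()
a=[cv2.resize(viewer.capture(c)[100:290,150:350],(400,380),interpolation=3) for c in("scene","top")]
cv2.imwrite("pics/c1.png",np.hstack(a))
E
```

```text
10.97 [ 0.5087 -0.0114  0.0512] [-4.87 -1.86 23.54]
15.57 [ 0.507  -0.0109  0.098 ] [4.03 0.22 2.7 ]
18.12 [ 0.507 -0.011  0.11 ] [ 0.17 -0.29  1.03]
19.23 [ 0.5066 -0.011   0.1995] [0.65 0.09 0.49]
19.82 [4.204e-01 4.000e-04 2.995e-01] [-0.2  -0.15 -0.29]
```

View pics/c1.png

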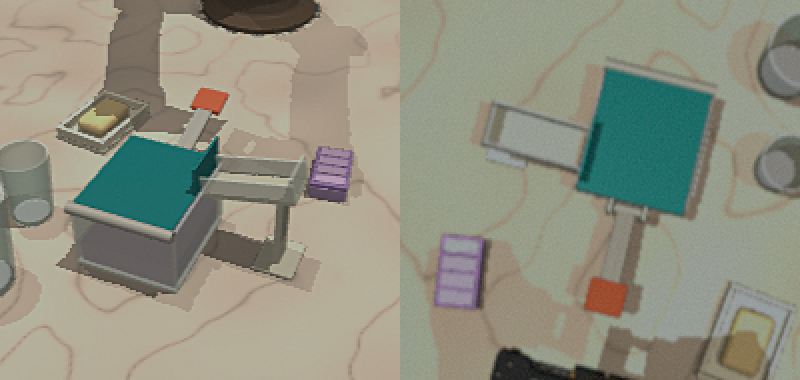

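The lid is closed and the pad is back up at about (210,101) in the crop, the same as before. The chute is empty, the neighbouring objects haven't moved, and the arm is clear.

```bash
python3 - <<'E'
from h import *
ctrl.close_job()
E
```

```text
the job is handed in; nothing more can be done
```

The ball is in its box with the lid shut, and I've handed the job in, at about 20 s of the 40 s allowed.

- **Press:** I pushed the pad down with the shut fingers until it hit its stop, at about 25 N. The pictures then showed the lid fully up and the ball on the lilac floor.
- **Release:** After holding 1 s more, I let the lever up over about 7 s and drew the arm clear.
- **Last checks:** The final pictures show the lid closed, the pad back at its starting place, the chute empty, and the pill box, soap dish and tumbler unmoved. The wrist force read near zero.
- **Limits of the checks:** The two cameras disagreed by about 7 mm on the pad's centre, so I pressed between the two estimates, well within the pad. One force reading midway through the press was near zero, so the fingers may have briefly lost contact there. During the release I read the force only at the end of each stage, with the pad still pushing at 2.7 N just before it reached the top.

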